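Park the sprung hold-down of a tester and unload its LED driver

TASK

On the workbench a small sloped tester holds a white LED driver under a sprung hold-down arm that snaps back when let go. Push the arm's black knob up the slope, across to the left and let it settle into its holding notch, so that the arm stays back when you let go of it. Then take the driver out and lay it flat, on its base, in the shallow grey tray on the desk, with the arm still parked in its notch, and leave the small things standing around where they are.

Things in the scene. Friction and masses are not known exactly. Their poses are not given: they have to be found in the camera images.
- tester: Fixed sloped tester, 188 mm long (x), 110 wide (y). Origin: centre of its underside, 5 mm below z = 0. Own x: level, from low front to high rear; y: left; z: up. Deck top starts at (-0.094, 0, 0.022), rises 30 deg: up-slope is (0.866, 0, 0.5), deck normal (-0.5, 0, 0.866). Up-slope on it: black end stop 16 mm high, driver nest, aluminium cover 92 mm wide, 12 mm high, with a hooked slot; shield.
- shield (a point): Middle of the free edge of the grey shield, a sheet as wide as the deck (100 mm) at its top end, 145 mm tall along the deck normal. It leans out over the knob: with the knob at the top of its travel the sheet stands 70 mm up-slope of the knob's axis, so there is no room for an upright hand; tilt the tool about 30 deg, square to the deck. Axes: those of the tester.
- knob (a point): Middle of the round black knob of the slide: 26 mm across, 26 mm long, 49 mm off the deck (lower face 36 mm). Moves with the slide. Axes: x up the slope, y to the tester's left, z out of the deck. Under it a steel arm, 16 mm wide, 31 to 36 mm off the deck, reaches 49 mm down-slope of the knob's axis, over the driver with a 2 mm gap.
- notch (a point): Where the knob's middle is when the slide sits in its holding notch: 34 mm up-slope and 20 mm left of the knob's home place. Fixed to the tester; axes those of the tester.
- clamp_travel (a joint): Travel of the slide up the slope, m: 0 at home (arm over the driver), 0.034 at rest in the notch, 0.046 end of travel. A spring and its weight pull it home with about 4 N at home, 7 N at the end.
- clamp_shift (a joint): Travel of the slide to the tester's left, m: 0 in the main slot, 0.020 fully left (0.019 at rest in the notch). A light spring (about 1 N) pulls it to 0. A lip stands between main slot and notch: the slide passes across only while clamp_travel is above 0.042; fully across and let back to 0.034 it is caught behind the lip. Let go before the lip is passed, it snaps home.
- led_driver: White LED driver, a short plug at each end, loose in the nest; 36 mm (x) by 52 (y, over the plugs; body 40) by 26 high, 45 g. Origin: centre of its underside; z out of its top. At the start it lies along the slope, underside 3 mm off the deck. Grasp across the 36 mm. With the arm parked, lift it out square to the deck. A longer white driver elsewhere on the bench is not meant.
- parts_tray: Shallow fixed grey plastic tray on the desk, 110 mm (x) by 130 mm (y) outside, 22 mm high, walls 4 mm, floor 4 mm thick, open at the top. Origin: centre of its underside.
- flux_tin: Bystander: round flux tin, 50 mm across, 25 mm high. Origin: centre of its underside. Leave alone.
- terminal_block: Bystander: small grey terminal block, 22 x 26 x 22 mm. Origin: centre of its underside. Leave alone.
- solder_reel_2: Bystander: reel of solder, 63 mm across, 28 mm high, on the desk. Origin: centre of its underside. Leave alone.

How it is judged (in metres and radians):
On the way:
1. the slide sits in its holding notch and stays there with the fingers off it (value of joint clamp_travel between 0.029 and 0.039 m and value of joint clamp_shift above 0.014 m and contact force between the fingers and tester below 0.3 N), for 0.4 s.
At the end, for the whole second after the job is handed in: The slide rests in its notch (29 to 39 mm up the slope, over 14 mm across); the LED driver lies at rest on the tray's floor, base down within 7 degrees, its centre within 45 mm (tray x) and 55 mm (tray y) of the tray's centre, its underside under 10 mm above the tray's (value of joint clamp_travel between 0.029 and 0.039 m and value of joint clamp_shift above 0.014 m and x of led_driver in the frame of parts_tray between -0.045 and 0.045 m and y of led_driver in the frame of parts_tray between -0.055 and 0.055 m and z of led_driver in the frame of parts_tray below 0.01 m and angle between led_driver's own z axis and vertical below 0.12 rad and linear speed of led_driver below 0.02 m/s); the robot touches nothing.
It fails at once if the flux tin is pushed more than 20 mm from its place (distance of flux_tin from where it was at the start of the episode above 0.02 m).
It fails at once if the terminal block is pushed more than 20 mm from its place (distance of terminal_block from where it was at the start of the episode above 0.02 m).
It fails at once if the solder reel is pushed more than 20 mm from its place (distance of solder_reel_2 from where it was at the start of the episode above 0.02 m).
It also fails if it takes over 45 s, if anything falls off the work surface, if the arm or the gripper's body presses on something with over 40 N, if the wrist force passes 120 N, or if a joint passes its speed limit or range.

ROBOT

A 6-joint arm with a two-finger parallel gripper is mounted at the origin on a cart in front of the work surface, level with it; the furniture and walls round the work are solid. World frame = base frame: x ahead of the robot, y to its left, z up, the work surface at z = 0. Lengths are in mm, angles in degrees, forces in N, time in s.
With the tool pointing down it reaches from about 350 to 850 mm from the base axis. Payload 8.1 kg.
Tool frame: the origin (TCP) lies where the fingers leave the gripper's body, on its centre line; the fingertips stand 73 mm ahead of it and the grasp point (between the pads) lies 54 mm ahead of it; z points along the fingers, y is the line along which they close (so a half turn about z gives the same grasp; the last joint's range is limited). The gripper opens to 85 mm and grips with 20 to 120 N. Pads are 22 mm wide; open, the fingers measure 114 mm over their backs; the gripper's body (76 mm by 85 mm) begins 54 mm behind the grasp point. The pads swing forward as they close: fully open they stand 13 mm farther back than shut.
Start: joints at [69.935, 7.471, 85.268, -0, 87.261, -4.893], TCP at [157.008, 579.098, 303.892] pointing down, gripper open.
Joint ranges: [-169.43, 169.43], [-51.17, 129.36], [1.28, 143.12], [-76.62, 256.62], [0, 156.53], [-152.29, 152.29]. Speed limits (degrees/s): [136.94, 136.94, 159.86, 180, 180, 180].

INTERFACE

Orientations are given as [roll, pitch, yaw] about the fixed x, y, z axes, in that order (R = Rz(yaw) Ry(pitch) Rx(roll)).
In Python, from bench import sense, optics, r gives the robot as it stands.
- The arm moves only by the tool servo_tool, never from a script. Its argument "plan" is a list that holds one entry, the list of rows, each a list of 5 numbers: the shift along the world's x, y, z in m, then the turn about the world's z in degrees, then the finger opening in m, from 0 to 0.0854. A call has 1 to 10 rows; each row shifts and turns the commanded pose from where the row before left it; what a row does not reach is not made up. A row lasts 1/10 s, in which the tool goes at most 50 mm and 8.59 degrees, less where a joint would pass 70% of its speed; a pose out of reach is approached as far as the arm can. A call is refused whole if a number of a shift passes 0.05 or a number of a turn 8.59, either way. A call with a gripper value outside its range is refused whole. The fingers move at their own pace and stop on an object; "force" is the grip in N (left out, the last holds). Time passes only in rows, so rows that do not move let the fingers close. It gives the time, the measured TCP pose, the force, the opening and the grip force at its end, in the units of the state.
- sense(): the state, without advancing time (a new reading comes with each control period).
- optics.snapshot(name): name is "scene" or "top"; returns a dict with "frame" (384x512x3 uint8, blue, green, red), "fx", "fy", "cx", "cy" (pixels), "cam_to_world" (4x4, takes a point from camera to world coordinates). Camera axes: x right, y down, z forward; pixel columns grow to the right and rows downward; lengths in mm; the calibration is good to about 2 mm. A picture is of the moment at which its call begins. There is no depth.
- r.hand_in(): hands the job in; it is judged then, once.
The state is a dict: "time": time; "joint_pos": joint angles; "qd": joint speeds; "joint_efforts": joint torques, N m; "tool_pos": TCP position; "tcp_rot": TCP orientation; "ft_force": force on the tool from outside, world axes, zero at the start; "wrist_torque": the same for the moment, N m; "finger_gap": finger opening in mm; "grip_force": force on a finger pad.
Only numpy, scipy, OpenCV 4.12 (cv2) and the standard library are available. Lean on these libraries where they do the work, as an engineer would, in place of code of your own. Each camera call takes 0.05 s, during which the arm holds its last target. There are 200 camera calls.

## Working session

There is one attempt and no reset: what is moved stays moved. The work goes in short steps, Python scripts to look and compute and a tool call to move; the robot and the scene stay as the last step left them, time stands still between calls to the robot, and variables do not carry over. Pictures are saved under pics/ and viewed, at most 10 in all, crops included, and the job is handed in when it is done.

Besides the shell and the picture viewer there is one more tool, called after "Emit:" by a JSON object that holds its "method" and its "body". servo_tool: Moves the arm, as the interface text tells. Its arguments: {"type":"object","properties":{"plan":{"type":"array"},"force":{"type":"number"}},"required":["plan"]}

```bash
mkdir -p pics; ls; python3 - <<'E'
from bench import sense,optics,r
import cv2,numpy as np
print(sense())
for n in("scene","top"):
    s=optics.snapshot(n);cv2.imwrite(f"pics/{n}0.png",s["frame"]);np.savez(f"{n}0.npz",**s)
    print(n,s["fx"],s["fy"],s["cx"],s["cy"],np.round(s["cam_to_world"],3).tolist())
E
```

```text
pics
{'time': 0.0, 'joint_pos': array([ 6.99365667e+01,  7.51510937e+00,  8.53304822e+01,  1.32848506e-03,
        8.72616684e+01, -4.89360171e+00]), 'qd': array([ 0.05597528, -0.01798164,  0.01171067,  0.19728997,  0.0183386 ,
        0.03991642]), 'joint_efforts': array([ 1.95804838e-03, -5.69378471e+01, -5.00571620e+01,  1.27845783e-04,
        1.39541994e-02,  1.14816393e-05]), 'tool_pos': array([156.84029042, 578.69989716, 302.83276736]), 'tcp_rot': array([-1.79893244e+02, -1.04718855e-02,  1.64830094e+02]), 'ft_force': array([ 0.02667662,  0.20464548, -0.2453613 ]), 'wrist_torque': array([ 0.00468722,  0.00542123, -0.03736375]), 'grip_force': 0.0, 'finger_gap': 85.5453956562462}
scene 359.5668746899282 359.5668746899282 259.2433994360952 185.31805995733794 [[-0.587, -0.578, 0.567, 40.254], [-0.81, 0.414, -0.416, -11.18], [0.006, -0.703, -0.711, 771.496], [0.0, 0.0, 0.0, 1.0]]
top 410.4706979033078 410.4706979033078 254.2179185588415 192.36958253835178 [[-0.011, -0.975, 0.222, 286.556], [-1.0, 0.012, 0.001, -382.576], [-0.004, -0.222, -0.975, 1222.602], [0.0, 0.0, 0.0, 1.0]]
```

View pics/scene0.png

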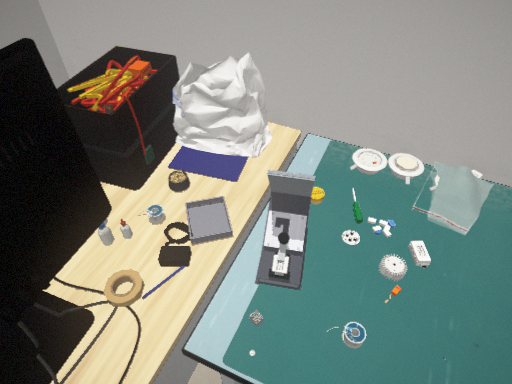

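View pics/top0.png

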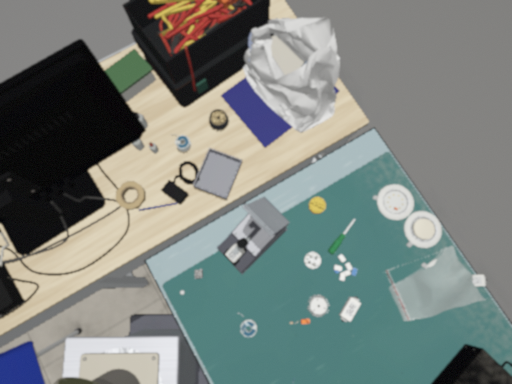

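The scene view shows the tester at about (285,235) and the tray at (209,219). The top view shows the tester at (252,235) and the tray at (218,174), with a reel near (182,143) and a flux tin at (218,119). I'll enlarge crops of both.

```bash
python3 - <<'E'
import cv2,numpy as np
a=cv2.imread("pics/scene0.png")[160:300,170:330];b=cv2.imread("pics/top0.png")[130:280,170:300]
a=cv2.resize(a,None,fx=4,fy=4,interpolation=cv2.INTER_CUBIC)[:, :640]
cv2.imwrite("pics/a.png",a)
b=cv2.resize(b,None,fx=4,fy=4,interpolation=cv2.INTER_CUBIC)
cv2.imwrite("pics/b.png",b)
E
```

```text
(no output)
```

View pics/a.png

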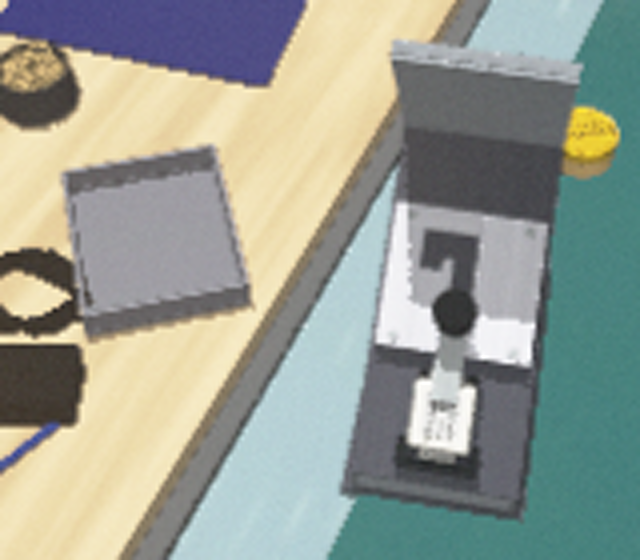

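View pics/b.png

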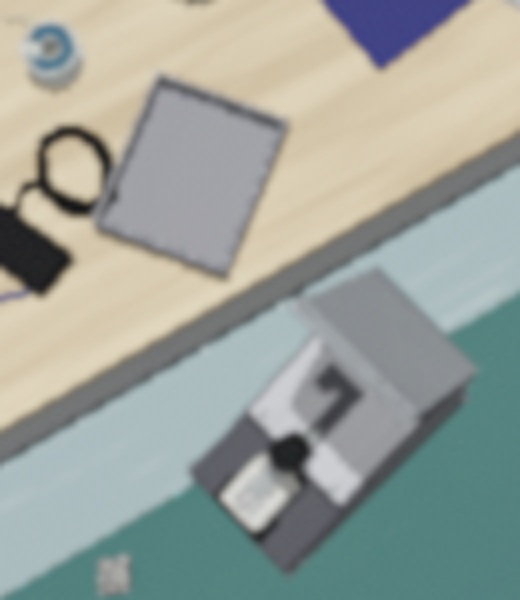

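The crops show four things:
- Knob at scene (454,312) and top (290,453).
- Driver at (440,415) and (262,492).
- Hooked slot up-slope of the knob.
- Empty tray.

Next I triangulate.

```bash
cat >h.py <<'E'
import numpy as np
S={n:np.load(f"{n}0.npz") for n in("scene","top")}
O={"scene":(170,160),"top":(170,130)}
def ray(n,p,crop=True):
    s=S[n];p=np.array(p,float)
    if crop:p=(p+.5)/4-.5+O[n]
    M=s["cam_to_world"];d=np.array([(p[0]-s["cx"])/s["fx"],(p[1]-s["cy"])/s["fy"],1])
    d=M[:3,:3]@d
    return M[:3,3],d/np.linalg.norm(d)
def tri(a,b,crop=True):
    o1,d1=ray("scene",a,crop);o2,d2=ray("top",b,crop)
    t=np.linalg.lstsq(np.c_[d1,-d2],o2-o1,rcond=None)[0]
    p,q=o1+t[0]*d1,o2+t[1]*d2
    return (p+q)/2,np.linalg.norm(p-q)
def plane(n,p,z,crop=True):
    o,d=ray(n,p,crop);return o+d*(z-o[2])/d[2]
E
python3 - <<'E'
from h import *
P=dict(knob=((454,312),(290,453)),trUL=((64,175),(160,77)),trUR=((215,148),(287,125)),trLR=((250,292),(227,277)),trLL=((88,322),(97,227)),
tL=((345,487),(192,470)),tR=((522,512),(288,573)),sL=((393,45),(300,300)),sR=((580,68),(415,425)),sL2=((393,45),(375,268)),sR2=((580,68),(478,372)),cL=((376,345),(248,412)),cR=((533,365),(342,506)))
for k,v in P.items():
    p,e=tri(*v);print(k,p.round(1),round(e,1))
E
```

```text
knob [ 401.1 -346.   108.4] 2.9
trUL [ 700.7 -243.5   19.2] 4.4
trUR [ 660.  -341.8   20.9] 3.4
trLR [ 543.7 -295.8   12.8] 3.6
trLL [ 582.8 -197.4   15.2] 3.2
tL [ 400.7 -269.4   -5.9] 2.5
tR [ 323.8 -341.4    1.5] 1.0
sL [ 478.5 -357.   250.6] 3.0
sR [ 403.2 -423.5  254.7] 6.4
sL2 [ 515.8 -397.4  197.7] 20.9
sR2 [ 442.1 -466.5  200.3] 5.5
cL [ 434.3 -315.5   63.7] 1.4
cR [ 367.8 -381.1   65.6] 2.2
```

```bash
python3 - <<'E'
from h import *
for n,p in(("top",(143,130)),("top",(80,45)),("top",(15,215)),("top",(50,240)),("top",(103,215)),("scene",(75,55)),("scene",(108,205)),("scene",(30,42)),("scene",(10,280)),("scene",(80,310))):
    print(n,p,[plane(n,p,z,False)[:2].round(0).tolist() for z in(0,150,300,450)])
for a,b in(((108,205),(143,130)),((30,42),(80,45)),((108,205),(103,215)),((75,55),(143,130)),((75,55),(80,45)),((30,42),(143,130))):
    p,e=tri(a,b,False);print(a,b,p.round(0),e.round(0))
# terminal block, reel, bin corner
print(plane("top",(115,572),11),plane("top",(50,48),25),tri((256,317),(199,273),False),tri((177,180),(219,119),False),tri((154,212),(183,143),False),tri((316,192),(317,205),False))
E
```

```text
top (143, 130) [[771.0, -31.0], [712.0, -74.0], [652.0, -117.0], [593.0, -161.0]]
top (80, 45) [[1075.0, 194.0], [978.0, 123.0], [881.0, 52.0], [785.0, -18.0]]
top (15, 215) [[503.0, 343.0], [476.0, 254.0], [450.0, 165.0], [423.0, 76.0]]
top (50, 240) [[426.0, 229.0], [409.0, 154.0], [392.0, 79.0], [375.0, 4.0]]
top (103, 215) [[500.0, 76.0], [474.0, 20.0], [447.0, -36.0], [421.0, -93.0]]
scene (75, 55) [[1850.0, -265.0], [1498.0, -216.0], [1146.0, -166.0], [795.0, -117.0]]
scene (108, 205) [[843.0, -65.0], [687.0, -55.0], [531.0, -44.0], [375.0, -34.0]]
scene (30, 42) [[2121.0, -126.0], [1716.0, -104.0], [1312.0, -82.0], [907.0, -59.0]]
scene (10, 280) [[744.0, 207.0], [608.0, 164.0], [471.0, 122.0], [334.0, 80.0]]
scene (80, 310) [[571.0, 95.0], [468.0, 74.0], [365.0, 53.0], [262.0, 33.0]]
(108, 205) (143, 130) [730. -60. 106.] 5.0
(30, 42) (80, 45) [744. -49. 511.] 3.0
(108, 205) (103, 215) [441. -50. 375.] 29.0
(75, 55) (143, 130) [ 587. -132.  515.] 95.0
(75, 55) (80, 45) [724. -80. 505.] 70.0
(30, 42) (143, 130) [ 579. -111.  542.] 149.0
[ 325.21173346 -216.6101499    11.        ] [ 721.67626149 -160.85822895   25.        ] (array([ 325.52219719, -216.24353582,    1.90957149]), np.float64(2.9375049703876526)) (array([ 802.25932388, -269.5591038 ,   14.19161119]), np.float64(8.41253290429481)) (array([ 721.63260747, -159.57933422,   19.16134597]), np.float64(7.227629259027429)) (array([ 519.41537212, -566.93513326,   22.45216108]), np.float64(2.1063057384609505))
```

```bash
python3 - <<'E'
import numpy as np
az=np.radians(np.linspace(74.8,-45.3,19))
p=np.round(.420*np.c_[np.cos(az),np.sin(az)],3)
d=np.diff(p,axis=0).round(3);print(d.tolist(),p[0],p[-1])
E
```

```text
[[0.046, -0.015], [0.045, -0.021], [0.041, -0.026], [0.038, -0.03], [0.035, -0.035], [0.03, -0.039], [0.026, -0.041], [0.02, -0.045], [0.015, -0.046], [0.01, -0.048], [0.004, -0.049], [-0.002, -0.049], [-0.007, -0.048], [-0.013, -0.047], [-0.018, -0.045], [-0.024, -0.043], [-0.028, -0.04], [-0.033, -0.037]] [0.11  0.405] [ 0.295 -0.299]
```

Emit:
{"method": "servo_tool", "body": {"plan": [[[-0.012,-0.0435,0,0,0.085],[-0.012,-0.0435,0,0,0.085],[-0.012,-0.0435,0,0,0.085],[-0.011,-0.0435,0,0,0.085]]]}}

```text
time: 0.5
tool_pos: [109.4, 403.4, 303.0]
tcp_rot: [-179.9, -0.0, 164.8]
ft_force: [-0.4, -0.2, 1.4]
finger_gap: 84.8
grip_force: 0.0
```

Emit:
{"method": "servo_tool", "body": {"plan": [[[0.046,-0.015,0,-5,0.085],[0.045,-0.021,0,-5,0.085],[0.041,-0.026,0,-5,0.085],[0.038,-0.03,0,-5,0.085],[0.035,-0.035,0,-5,0.085],[0.03,-0.039,0,-5,0.085],[0.026,-0.041,0,-5,0.085],[0.02,-0.045,0,-5,0.085],[0.015,-0.046,0,-5,0.085],[0.01,-0.048,0,-5,0.085]]]}}

```text
time: 1.5
tool_pos: [416.3, 57.1, 303.6]
tcp_rot: [-180.0, -0.0, 114.6]
ft_force: [-0.0, 0.9, -0.1]
finger_gap: 85.2
grip_force: 0.0
```

Emit:
{"method": "servo_tool", "body": {"plan": [[[0.004,-0.049,0,-5,0.085],[-0.002,-0.049,0,-5,0.085],[-0.007,-0.048,0,-5,0.085],[-0.013,-0.047,0,-5,0.085],[-0.018,-0.045,0,-5,0.085],[-0.024,-0.043,0,-5,0.085],[-0.028,-0.04,0,-5,0.085],[-0.033,-0.037,0,-6,0.085],[0,0,0,0,0.085]]]}}

```text
time: 2.4
tool_pos: [291.0, -302.7, 303.5]
tcp_rot: [-179.9, 0.1, 73.2]
ft_force: [-0.4, 0.5, -0.2]
finger_gap: 84.8
grip_force: 0.0
```

Emit:
{"method": "servo_tool", "body": {"plan": [[[0.008,-0.005,-0.04,0,0.085],[0.008,-0.005,-0.04,0,0.085],[0.005,-0.003,-0.04,0,0.085],[0,0,-0.02,0,0.085],[0,0,0,0,0.085]]]}}

```text
time: 2.9
tool_pos: [314.7, -309.3, 159.9]
tcp_rot: [-179.6, -0.3, 73.9]
ft_force: [-0.1, 0.0, 0.0]
finger_gap: 85.2
grip_force: 0.0
```

```bash
cat > look.py <<'E'
import sys
from bench import optics,sense
import cv2,numpy as np
from h import O
k=sys.argv[1]
im=[]
for n in("scene","top"):
    s=optics.snapshot(n);f=s["frame"];cv2.imwrite(f"pics/{n}{k}.png",f)
    x,y=(235,150) if n=="scene" else (190,180)
    im.append(cv2.resize(f[y:y+145,x:x+100],None,fx=4,fy=4,interpolation=cv2.INTER_CUBIC))
cv2.imwrite(f"pics/look{k}.png",np.hstack(im))
E
python3 look.py 1
```

```text
(no output)
```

View pics/look1.png

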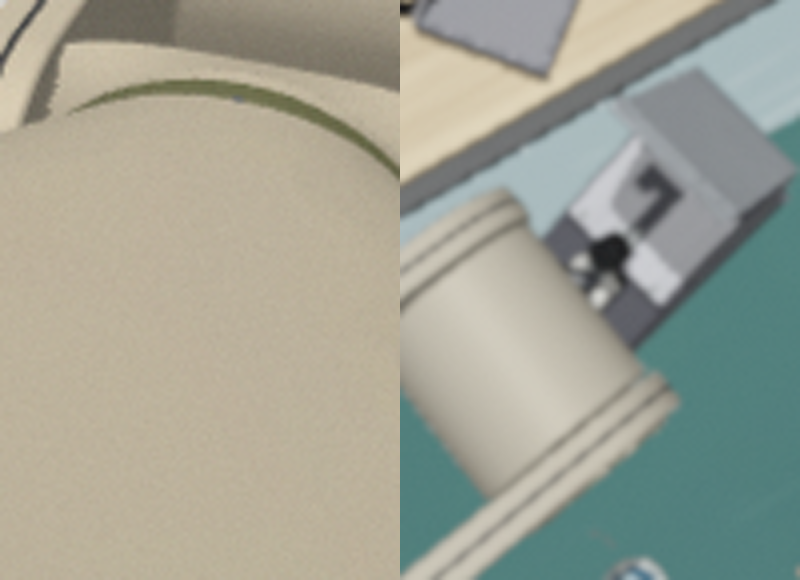

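Only the top view is useful here, because the arm blocks the scene view. It shows the dark finger at (585,265), just down-slope of the knob at (610,248). I'll line up and close in until I feel contact.

Emit:
{"method": "servo_tool", "body": {"plan": [[[0.001,-0.009,0,0,0.085],[0.005,-0.0015,0,0,0.085],[0.005,-0.0015,0,0,0.085],[0,0,0,0,0.085]]]}}

```text
time: 3.4
tool_pos: [327.9, -324.5, 164.8]
tcp_rot: [179.9, 0.0, 73.8]
ft_force: [0.9, 0.0, -0.1]
finger_gap: 85.2
grip_force: 0.0
```

Emit:
{"method": "servo_tool", "body": {"plan": [[[0.004,-0.001,0,0,0.085],[0.004,-0.001,0,0,0.085],[0,0,0,0,0.085]]]}}

```text
time: 3.7
tool_pos: [335.2, -325.7, 163.9]
tcp_rot: [-180.0, -0.0, 73.8]
ft_force: [-1.6, 0.5, 1.7]
finger_gap: 84.7
grip_force: 1.1
```

Emit:
{"method": "servo_tool", "body": {"plan": [[[0.004,-0.001,0,0,0.085],[0,0,0,0,0.085]]]}}

```text
time: 3.9
tool_pos: [338.4, -327.0, 164.9]
tcp_rot: [-179.9, 0.0, 73.8]
ft_force: [-12.4, 6.1, 14.6]
finger_gap: 85.1
grip_force: 9.3
```

Emit:
{"method": "servo_tool", "body": {"plan": [[[0.003,-0.003,0.004,0,0.085],[0.003,-0.003,0.004,0,0.085],[0.003,-0.003,0.003,0,0.085],[0.003,-0.003,0.0025,0,0.085]]]}}

```text
time: 4.3
tool_pos: [349.6, -338.2, 176.3]
tcp_rot: [-179.7, -0.1, 73.8]
ft_force: [-8.3, 1.5, -0.3]
finger_gap: 85.2
grip_force: 3.6
```

```bash
python3 look.py 2
```

```text
(no output)
```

View pics/look2.png

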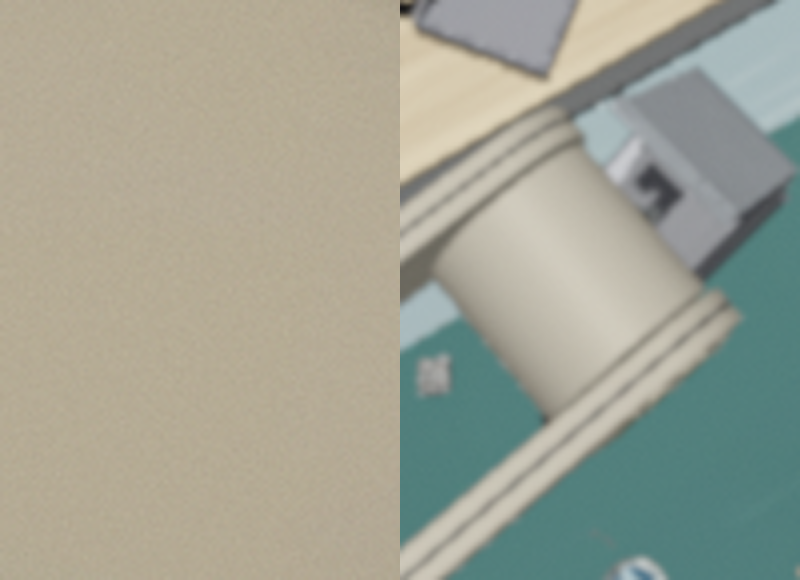

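Emit:
{"method": "servo_tool", "body": {"plan": [[[0.003,-0.003,0.0025,0,0.085],[0.003,-0.003,0.0025,0,0.085],[0.003,-0.003,0.0025,0,0.085],[0,0,0,0,0.085]]]}}

```text
time: 4.8
tool_pos: [359.0, -347.5, 184.0]
tcp_rot: [-179.8, -0.1, 73.8]
ft_force: [-6.5, 2.6, -0.6]
finger_gap: 84.6
grip_force: 3.0
```

Emit:
{"method": "servo_tool", "body": {"plan": [[[0.003,-0.003,0.0025,0,0.085],[0.002,-0.002,0.0015,0,0.085],[0,0,0,0,0.085]]]}}

```text
time: 5.1
tool_pos: [364.0, -351.9, 187.8]
tcp_rot: [-179.8, -0.1, 73.8]
ft_force: [-6.3, 5.1, -0.3]
finger_gap: 85.2
grip_force: 3.4
```

Emit:
{"method": "servo_tool", "body": {"plan": [[[0.003,0.003,0,0,0.085],[0.003,0.003,0,0,0.085],[0,0,0,0,0.085]]]}}

```text
time: 5.4
tool_pos: [370.0, -345.3, 187.5]
tcp_rot: [-179.8, -0.1, 73.9]
ft_force: [-5.1, 4.3, 0.1]
finger_gap: 85.0
grip_force: 3.0
```

Emit:
{"method": "servo_tool", "body": {"plan": [[[0.0035,0.0025,0,0,0.085],[0.003,0.003,0,0,0.085],[0,0,0,0,0.085]]]}}

```text
time: 5.7
tool_pos: [376.4, -339.9, 187.6]
tcp_rot: [-179.7, -0.1, 73.9]
ft_force: [-8.0, 4.2, 1.2]
finger_gap: 85.1
grip_force: 4.0
```

Emit:
{"method": "servo_tool", "body": {"plan": [[[0.003,0.003,0,0,0.085],[0.002,0.002,0,0,0.085],[0,0,0,0,0.085]]]}}

```text
time: 6.0
tool_pos: [379.6, -336.8, 187.9]
tcp_rot: [-179.6, 0.1, 73.8]
ft_force: [-18.1, -4.1, 2.7]
finger_gap: 84.8
grip_force: 8.1
```

Emit:
{"method": "servo_tool", "body": {"plan": [[[-0.002,0.0015,-0.0015,0,0.085],[-0.002,0.002,-0.0015,0,0.085],[-0.002,0.002,-0.0015,0,0.085],[0,0,0,0,0.085]]]}}

```text
time: 6.4
tool_pos: [374.0, -331.3, 183.5]
tcp_rot: [-179.7, 0.1, 73.7]
ft_force: [-14.1, -3.2, 2.5]
finger_gap: 85.0
grip_force: 6.6
```

Emit:
{"method": "servo_tool", "body": {"plan": [[[-0.002,0.002,-0.0015,0,0.085],[-0.002,0.002,-0.0015,0,0.085],[0,0,0,0,0.085]]]}}

```text
time: 6.7
tool_pos: [372.1, -326.9, 181.2]
tcp_rot: [-180.0, 0.0, 73.8]
ft_force: [-2.7, 0.3, 0.7]
finger_gap: 84.8
grip_force: 1.1
```

Emit:
{"method": "servo_tool", "body": {"plan": [[[-0.003,0.003,-0.001,0,0.085],[-0.004,0.004,0,0,0.085],[-0.015,0.01,0.01,0,0.085],[-0.03,0.02,0.03,0,0.085],[-0.03,0.02,0.05,0,0.085],[0,0.05,0.04,0,0.085],[0,0.05,0,0,0.085],[0,0.05,0,0,0.085],[0,0,0,0,0.085]]]}}

```text
time: 7.6
tool_pos: [296.4, -130.0, 292.6]
tcp_rot: [179.9, -0.1, 74.2]
ft_force: [-1.2, -0.8, 0.1]
finger_gap: 85.0
grip_force: 0.0
```

```bash
python3 look.py 3
```

```text
(no output)
```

View pics/look3.png

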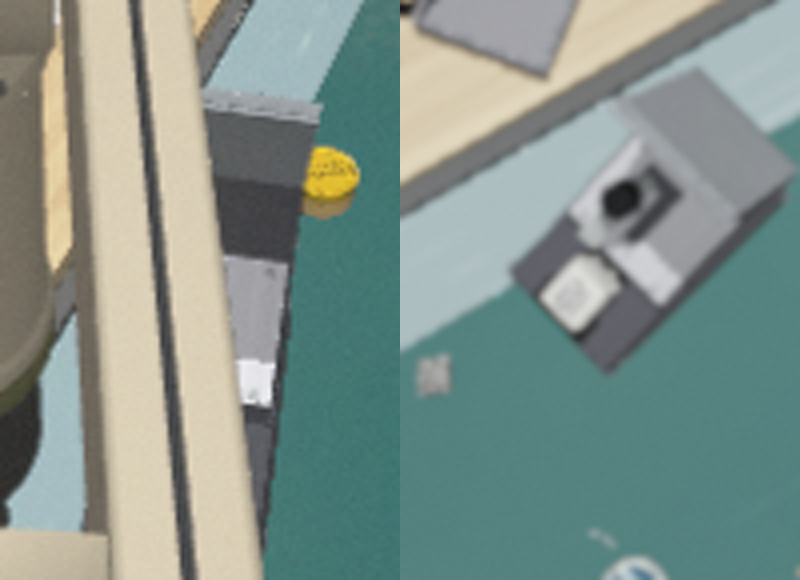

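The top view shows the knob parked up-left at (622,200). The driver is free at (577,292), with its plugs along the slope.

```bash
python3 - <<'E'
from h import *
import cv2
f=cv2.imread("pics/top3.png");hsv=cv2.cvtColor(f,cv2.COLOR_BGR2HSV)
m=((hsv[...,2]>165)&(hsv[...,1]<50)).astype(np.uint8);m[:238]=0;m[272:]=0;m[:,:222]=0;m[:,248:]=0
c=max(cv2.findContours(m,0,2)[0],key=cv2.contourArea);r=cv2.minAreaRect(c);print(r)
ux=np.array([.688,-.725]);l=np.array([.725,.688]);base=np.array([417.9,-363.8])
p=tuple(np.mean(np.array(cv2.boxPoints(r)),0))
for q in(p,(233.9,252.6)):
  for z in(62,67,72):
    w=plane("top",q,z,False);d=w[:2]-base;X=d@ux
    print(z,w.round(1),"X",X.round(1),"L",(d@l).round(1),"top z model",round(66+X*.577+33.5,1))
E
```

```text
((234.25003051757812, 252.25003051757812), (12.020814895629883, 15.55634880065918), 45.0)
62 [ 378.6 -323.3   62. ] X -56.4 L -0.6 top z model 67.0
67 [ 378.2 -323.5   67. ] X -56.5 L -1.0 top z model 66.9
72 [ 377.8 -323.8   72. ] X -56.6 L -1.5 top z model 66.9
62 [ 377.7 -322.3   62. ] X -57.8 L -0.6 top z model 66.2
67 [ 377.3 -322.5   67. ] X -57.9 L -1.1 top z model 66.1
72 [ 376.9 -322.8   72. ] X -57.9 L -1.5 top z model 66.1
```

Emit:
{"method": "servo_tool", "body": {"plan": [[[0.016,-0.038,0,7.4,0.06],[0.016,-0.038,0,7.4,0.06],[0.016,-0.038,0,7.4,0.06],[0.016,-0.038,-0.01,7.4,0.06],[0.0155,-0.039,-0.02,7.4,0.06],[0,0,-0.03,7.4,0.06],[0,0,-0.03,7.4,0.06],[0,0,-0.03,7.5,0.06],[0,0,0,0,0.06],[0,0,0,0,0.06]]]}}

```text
time: 8.7
tool_pos: [374.8, -326.2, 171.8]
tcp_rot: [-180.0, -0.1, 132.8]
ft_force: [0.5, 0.1, 0.4]
finger_gap: 59.8
grip_force: 0.0
```

```bash
python3 look.py 4; python3 -c "
from bench import sense
s=sense();print(s['tool_pos'],s['tcp_rot'],s['joint_pos'])"
```

```text
[ 376.13480458 -326.91367487  174.07474702] [-1.79998209e+02  1.47126581e-01  1.32911898e+02] [-4.68907971e+01 -2.53246367e+00  1.09516646e+02 -2.40405433e-03
  7.28686984e+01 -8.98019871e+01]
```

View pics/look4.png

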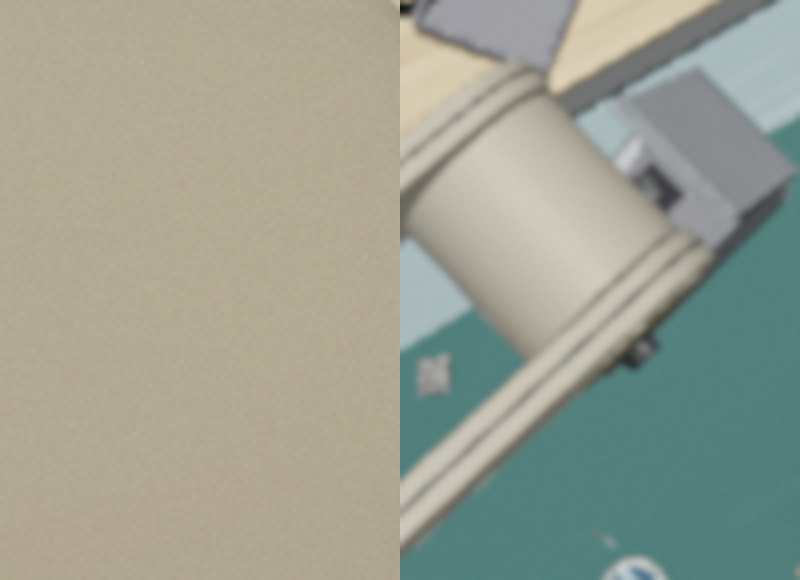

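The arm blocks both views, so I'll descend by feel.

Emit:
{"method": "servo_tool", "body": {"plan": [[[0,0.005,-0.01,0,0.06],[0,0,-0.015,0,0.06],[0,0,-0.015,0,0.06],[0,0,0,0,0.06]]]}}

```text
time: 9.2
tool_pos: [375.0, -319.6, 130.7]
tcp_rot: [180.0, -0.1, 133.1]
ft_force: [0.1, -0.2, -0.8]
finger_gap: 60.0
grip_force: 0.0
```

Emit:
{"method": "servo_tool", "body": {"plan": [[[0,0,-0.007,0,0.06],[0,0,-0.005,0,0.06],[0,0,0,0,0.06]]]}}

```text
time: 9.5
tool_pos: [375.6, -320.5, 119.9]
tcp_rot: [-180.0, -0.0, 133.1]
ft_force: [-0.6, 0.6, -1.2]
finger_gap: 60.0
grip_force: 0.0
```

Emit:
{"method": "servo_tool", "body": {"plan": [[[0,0,-0.002,0,0.04],[0,0,0,0,0.02],[0,0,0,0,0.02],[0,0,0,0,0.02],[0,0,0,0,0.02]]], "force": 30}}

```text
time: 10.0
tool_pos: [375.8, -320.8, 118.5]
tcp_rot: [180.0, 0.0, 133.1]
ft_force: [-0.2, 0.5, 1.5]
finger_gap: 35.4
grip_force: 30.3
```

Emit:
{"method": "servo_tool", "body": {"plan": [[[-0.0017,0.0018,0.0043,0,0.02],[-0.0034,0.0036,0.0087,0,0.02],[-0.0034,0.0036,0.0087,0,0.02],[-0.0034,0.0036,0.0087,0,0.02],[-0.007,0.007,0.0174,0,0.02],[-0.007,0.007,0.03,0,0.02],[0,0.02,0.04,0,0.02],[0,0.04,0.03,0,0.02],[0,0,0,0,0.02]]]}}

```text
time: 10.9
tool_pos: [351.1, -232.3, 271.8]
tcp_rot: [179.9, 0.5, 133.2]
ft_force: [-0.1, -1.4, 0.5]
finger_gap: 35.4
grip_force: 30.1
```

Emit:
{"method": "servo_tool", "body": {"plan": [[[0.03,-0.003,0,0,0.02],[0.044,-0.005,0,0,0.02],[0.044,-0.005,0,0,0.02],[0.044,-0.005,0,0,0.02],[0.044,-0.005,0,0,0.02],[0.04,-0.005,0,0,0.02],[0.018,-0.002,-0.03,0,0.02],[0,0,-0.04,0,0.02],[0,0,-0.03,0,0.02],[0,0,0,0,0.02]]]}}

```text
time: 11.9
tool_pos: [610.1, -262.3, 159.0]
tcp_rot: [-179.8, -0.6, 133.1]
ft_force: [-0.4, 0.8, -1.5]
finger_gap: 35.1
grip_force: 30.2
```

```bash
python3 - <<'E'
from bench import optics,sense
import cv2,numpy as np
s=optics.snapshot("top")["frame"];t=optics.snapshot("scene")["frame"]
f=lambda a:cv2.resize(a,None,fx=3,fy=3,interpolation=cv2.INTER_CUBIC)
cv2.imwrite("pics/p5.png",np.hstack([f(t[150:300,150:280]),f(s[110:260,160:290])]))
print(sense()["tool_pos"],sense()["tcp_rot"])
E
```

```text
[ 613.09723275 -263.92868062  165.8085505 ] [-1.79955979e+02 -1.06839217e-01  1.33125170e+02]
```

View pics/p5.png

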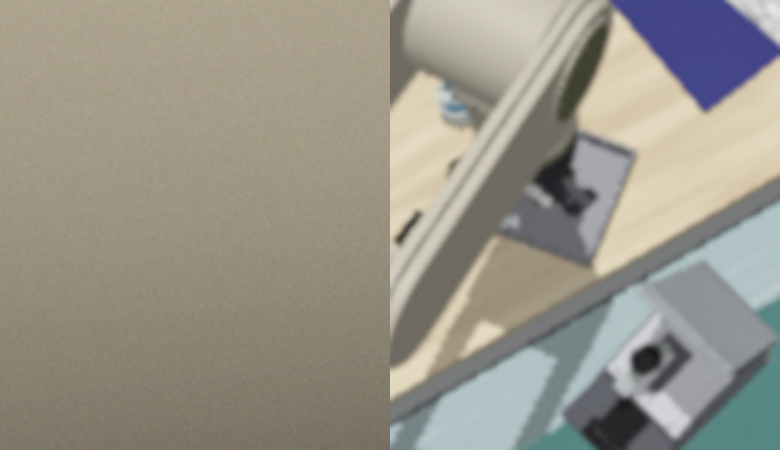

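The top view shows the hand over the tray with the driver between the fingers at (545,195). The nest is empty and the knob is still parked at (645,358). I'll lower it.

Emit:
{"method": "servo_tool", "body": {"plan": [[[0.002,0,-0.03,0,0.02],[0,0,-0.025,0,0.02],[0,0,-0.01,0,0.02],[0,0,0,0,0.02],[0,0,0,0,0.02]]]}}

```text
time: 12.5
tool_pos: [616.8, -264.7, 103.5]
tcp_rot: [179.9, 0.2, 133.1]
ft_force: [0.2, 0.4, 0.2]
finger_gap: 35.5
grip_force: 30.2
```

Emit:
{"method": "servo_tool", "body": {"plan": [[[0,0,-0.004,0,0.02],[0,0,-0.004,0,0.02],[0,0,0,0,0.02]]]}}

```text
time: 12.8
tool_pos: [616.3, -264.3, 93.6]
tcp_rot: [180.0, 0.1, 133.1]
ft_force: [1.1, -0.4, 2.1]
finger_gap: 35.5
grip_force: 30.5
```

Emit:
{"method": "servo_tool", "body": {"plan": [[[0,0,-0.003,0,0.02],[0,0,-0.002,0,0.02],[0,0,0,0,0.02]]], "force": 20}}

```text
time: 13.1
tool_pos: [617.6, -265.5, 91.5]
tcp_rot: [179.9, 0.3, 133.1]
ft_force: [-0.7, -1.6, 15.3]
finger_gap: 35.4
grip_force: 32.7
```

Emit:
{"method": "servo_tool", "body": {"plan": [[[0,0,-0.003,0,0.02],[0,0,0,0,0.02]]]}}

```text
time: 13.3
tool_pos: [618.4, -266.3, 89.8]
tcp_rot: [179.9, 0.5, 133.1]
ft_force: [-0.7, -4.0, 17.8]
finger_gap: 35.5
grip_force: 34.1
```

Emit:
{"method": "servo_tool", "body": {"plan": [[[0,0,-0.003,0,0.02],[0,0,-0.002,0,0.02],[0,0,0,0,0.02]]]}}

```text
time: 13.6
tool_pos: [619.6, -267.5, 86.7]
tcp_rot: [179.9, 0.7, 133.1]
ft_force: [-1.2, -5.7, 23.2]
finger_gap: 35.5
grip_force: 36.9
```

Now I release in small steps.

Emit:
{"method": "servo_tool", "body": {"plan": [[[0,0,0.002,0,0.038],[0,0,0,0,0.04],[0,0,0,0,0.045],[0,0,0,0,0.05],[0,0,0,0,0.05],[0,0,0,0,0.05]]]}}

```text
time: 14.2
tool_pos: [615.6, -263.8, 81.5]
tcp_rot: [-180.0, -0.0, 133.1]
ft_force: [-0.0, -0.1, 0.8]
finger_gap: 50.0
grip_force: 0.0
```

Emit:
{"method": "servo_tool", "body": {"plan": [[[0,0,0.02,0,0.05],[0,0,0.04,0,0.05],[0,0,0.05,0,0.05],[0,0,0.05,0,0.05],[-0.04,0,0.04,0,0.05],[-0.05,0,0,0,0.05],[-0.05,0.04,0,0,0.05],[-0.05,0.04,0,0,0.05],[-0.04,0.04,0,0,0.05],[0,0,0,0,0.05]]]}}

```text
time: 15.2
tool_pos: [412.4, -162.4, 275.5]
tcp_rot: [-180.0, -0.2, 133.2]
ft_force: [-0.3, -0.7, -0.1]
finger_gap: 50.0
grip_force: 0.0
```

```bash
python3 - <<'E'
from bench import optics,sense
import cv2,numpy as np
s=optics.snapshot("top")["frame"];t=optics.snapshot("scene")["frame"]
f=lambda a:cv2.resize(a,None,fx=3,fy=3,interpolation=cv2.INTER_CUBIC)
cv2.imwrite("pics/p6.png",np.hstack([f(t[150:300,180:310]),f(s[110:260,160:290])]))
print(sense()["tool_pos"],sense()["ft_force"])
E
```

```text
[ 416.51240298 -165.65444096  277.73328843] [ 1.000976   -0.62028059  2.08493436]
```

View pics/p6.png

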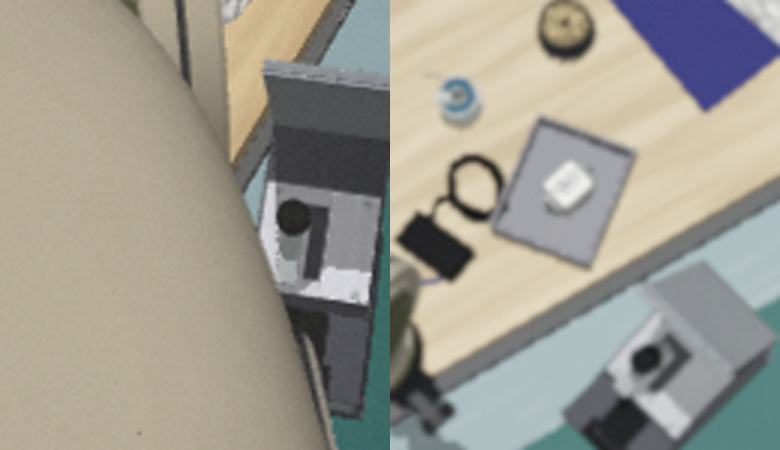

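The driver lies flat in the middle of the tray at (567,187), label up. The knob is still in the notch at (645,358), and the hand is clear.

```bash
python3 -c "
from bench import r
print(r.hand_in())"
```

```text
the job is handed in; nothing more can be done
None
```

I parked the hold-down arm in its notch, laid the LED driver flat on its base in the tray, and handed the job in at about 15 s; the final picture shows all this with the hand clear, but no verdict came back.

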